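# Hold the heart recorder's battery in its test dock

## Task

Lay the wide battery pack flat in the lane of the dock it fits, its white terminal end towards the brass sprung pin but not yet pressing it; then push the pack along the lane against the pin until it meets the two steel stops, firmly but without ramming it. Finish while still holding it pressed home against the stops, and leave the slim pack and all the other things on the table where they are.

Things in the scene. Friction and masses are not known exactly. Their poses are not given: they have to be found in the camera images.
- wide_pack: the wide battery pack: dark block with a white terminal cap on its +x end carrying brass contacts, 72 long (x) x 40 wide (y) x 48 high (z) mm, 0.15 to 0.35 kg, loose. Origin: centre of its underside.
- wide_pack_contact (a point): middle of the wide pack's terminal end face, 36 mm ahead (+x) of the pack's origin and 26 mm above it
- wide_dock: the wide test dock, ivory, fixed. Base 150 x 69 mm, 10 thick. Lane along x, 45 mm wide, floor 10 mm above the origin, open at the top and the -x end; side walls from x = -60 to +35 mm, flared tops 26 mm above the origin. At the +x end: stop posts, sprung pin between them, grey housing 54 mm high with a green dot. Origin: centre of the underside; x along the lane towards the pin, z up.
- wide_dock_stop: the two dark steel stop posts of the wide dock (one fixed part), 40 mm high above the lane floor, front faces 35 mm ahead (+x) of the dock's origin. Origin: on the lane floor, midway between the posts in the plane of their front faces; axes as the dock's.
- wide_dock_pin (a joint): travel of the wide dock's sprung pin, m: 0 fully out, grows as it is pushed towards +x of the dock; 0.012 when the pack's end face lies on the stop posts. The spring pushes back with 3 N at 0, rising by 0.6 N per mm to about 10 N at the stop posts.
- wide_dock_pin_tip (a point): front of the brass pin (10 mm diameter), on the lane's middle line 36 mm above the dock's origin; with the pin out it stands 23 mm ahead (+x) of the dock's origin, 12 mm in front of the stop faces; moves with the pin
- slim_dock: a second dock for another pack type, not used now: as the wide dock but with a 29 mm lane, too narrow for the wide pack. Fixed. Origin: centre of the base's underside; x along the lane towards its pin.
- slim_pack: the slim battery pack, same look but 72 x 24 x 48 mm; not used now, bystander, leave alone. Origin: centre of its underside.
- clip_a: blue-grey limb-electrode clip lying on the table, about 110 x 50 mm, 28 high; bystander, leave alone; origin at its underside near the middle
- clip_b: blue-grey limb-electrode clip lying on the table, about 110 x 50 mm, 28 high; bystander, leave alone; origin at its underside near the middle
- clip_c: blue-grey limb-electrode clip lying on the table, about 110 x 50 mm, 28 high; bystander, leave alone; origin at its underside near the middle
- chest_a: chest electrode, small steel cup (28 mm across) under a grey ball, 44 mm high, loose; bystander, leave alone; origin at the centre of its underside
- chest_b: chest electrode, small steel cup (28 mm across) under a grey ball, 44 mm high, loose; bystander, leave alone; origin at the centre of its underside
- gel: clear gel bottle with blue cap, standing, 52 mm diameter, 160 mm high, loose; bystander, leave alone; origin at the centre of its underside
There are look-alikes about, which are no part of the job. Leave any turquoise look-alike of the wide_dock alone. Leave any red look-alike of the wide_pack alone.

How it is judged:
On the way:
1. the wide pack lies flat in the wide dock's lane, terminal end towards the pin, the pin still fully out (z of wide_pack in the frame of wide_dock below 0.0145 m and y of wide_pack in the frame of wide_dock between -0.0045 and 0.0045 m and angle between wide_pack's own z axis and vertical below 0.09 rad and x of wide_pack_contact in the frame of wide_dock between -0.01 and 0.0255 m and value of joint wide_dock_pin below 0.0015 m), for 0.2 s.
At the end, for the whole second after the job is handed in: Robot still pushing the wide pack (over 1 N); pack in the wide lane (4.5 mm of the middle, 4.5 mm of the floor, tilt under 5 deg), terminal face within 2 mm of the stop faces, pin in by over 10.5 mm, pack bearing on the stops with over 2 N, at rest through the last second (z of wide_pack in the frame of wide_dock below 0.0145 m and y of wide_pack in the frame of wide_dock between -0.0045 and 0.0045 m and angle between wide_pack's own z axis and vertical below 0.09 rad and x of wide_pack_contact in the frame of wide_dock above 0.033 m and value of joint wide_dock_pin above 0.0105 m and contact force between wide_pack and wide_dock_stop above 2 N and contact force between any of the fingers, the arm and wide_pack above 1 N and linear speed of wide_pack below 0.01 m/s); the arm keeps its last pose, push and grip.
It fails at once if the pack is rammed against the stops (over 60 N) (contact force between wide_pack and wide_dock_stop above 60 N).
It fails at once if the slim pack or another loose thing is moved by more than 25 mm (distance of any of slim_pack, clip_a, clip_b, clip_c, chest_a, chest_b, gel from where it was at the start of the episode above 0.025 m).
It also fails if it takes over 45 s, if anything falls off the work surface, if the arm or the gripper's body presses on something with over 40 N, if the wrist force passes 120 N, or if a joint passes its speed limit or range.

## Robot

A 7-joint arm with a two-finger parallel gripper is mounted at the origin on the work surface. World frame = base frame: x ahead of the robot, y to its left, z up, the work surface at z = 0. Lengths are in m, angles in rad, forces in N, time in s.
With the tool pointing down it reaches from about 0.425 to 1.025 m from the base axis. Payload 9.4 kg.
Tool frame: the origin (TCP) lies at the very end of the fingers, on their centre line; the grasp point (between the pads) lies 19 mm behind it; z points along the fingers, y is the direction in which the jaws open and shut (so a half turn about z gives the same grasp; the last joint's range is limited). The gripper opens to 93 mm and grips with 3 to 60 N. Pads are 15 mm wide; open, the fingers measure 128 mm over their backs; the gripper's body (75 mm by 188 mm) begins 65 mm behind the grasp point.
Start: joints at [1.235, 0.599, -0.003, 1.599, 0.002, 0.943, -0.08], TCP at [0.186, -0.701, 0.194] pointing down, gripper open.
Joint ranges: [-2.57, 2.57], [-0.35, 1.97], [-1.29, 1.29], [0.11, 2.56], [-1.05, 4.19], [0.11, 1.86], [-2.63, 2.63]. Speed limits (rad/s): [2.22, 2.22, 3.01, 3.01, 3.14, 3.14, 3.14].

## Interface

Orientations are given as a 3x3 rotation matrix whose columns are the frame's x, y, z axes.
In Python, from workcell import robot, grab_frame, ticket, cut_out, tip_of gives the robot as it stands.
- The arm moves only by the tool apply_moves, never from a script. Its argument "moves" is a list that holds one entry, the list of rows, each a list of 5 numbers: the shift along the tool's x, y, z in m, then the turn about the tool's z in rad, then the opening, from 0 (shut) to 1 (fully open). A call has 1 to 20 rows; each row shifts and turns the commanded pose from where the row before left it, along the tool's axes as they then stand; what a row does not reach is not made up. A row lasts 1/8 s, in which the tool goes at most 62.5 mm and 10.7 degrees, less where a joint would pass 70% of its speed; a pose out of reach is approached as far as the arm can. A call with a gripper value outside its range is refused whole. The fingers move at their own pace and stop on an object; "squeeze" is the grip in N (left out, the last holds). Time passes only in rows, so rows that do not move let the fingers close. It gives the time, the measured TCP pose, the force and the opening at its end, in the units of the state.
- robot.get_state(): the state, without advancing time (a new reading comes with each control period).
- grab_frame(name): name is "scene" or "top" or "wrist"; returns a dict with "frame" (384x512x3 uint8, red, green, blue), "range_z" (384x512 float32, m along the optical axis (not along the pixel's ray), 0 where there is no reading), "fx", "fy", "cx", "cy" (pixels), "view" (4x4, takes a point from world to camera coordinates); the wrist camera has in their place "tool_from_camera" (4x4, takes a point from camera to tool coordinates, whose origin is the TCP and whose axes are the flange's). Camera axes: x right, y down, z forward; pixel columns grow to the right and rows downward; lengths in m; the calibration is good to about 2 mm. A picture is of the moment at which its call begins: read the wrist's pose just before it.
- ticket.job_done(): hands the job in, once; it reports no verdict.
Trained networks look in a picture, given as the dict that the camera call returned (one of the last four; its "shot" number tells which), for a name from the list of things; names that differ only in an ending like _2 or _b are one class to them, and where a whole thing is asked for, a point or a joint stands for the part that bears it (a point fixed in the world has none). Each returns a list of dicts, best first, with "score" (0 to 1); they miss things now and then, are a little off and sometimes report something else, mostly with a low value. They report only what shows in the picture. A call takes as long as a camera call. They do not tell look-alikes from the thing itself.
- cut_out(picture, thing): "mask" (384x512 bool, what is visible of it) and "rect" ([left, top, width, height] in pixels, round what is visible of it).
- tip_of(picture, thing): "point" ([column, row] in pixels: a listed point, or the origin of a listed thing).
The state is a dict: "time_s": time; "qpos": joint angles; "dq": joint speeds; "tau": joint torques, N m; "tool_pos": TCP position; "ee_rot": TCP orientation; "wrist_force": force on the tool from outside, world axes, zero at the start; "wrist_torque": the same for the moment, N m; "gripper_width": finger opening in m.
Only numpy, scipy, OpenCV 4.12 (cv2) and the standard library are available. Lean on these libraries where they do the work, as an engineer would, in place of code of your own. Each camera call takes 0.05 s, during which the arm holds its last target.

## Working session

There is one attempt and no reset: what is moved stays moved. The work goes in short steps, Python scripts to look and compute and a tool call to move; the robot and the scene stay as the last step left them, time stands still between calls to the robot, and variables do not carry over. Pictures are saved under pics/ and viewed, and the job is handed in when it is done.

Besides the shell and the picture viewer there is one more tool, called by a JSON object that holds its "api" and its "payload", one argument or row to a line. apply_moves: Moves the arm, as the interface text tells. Its arguments: {"type":"object","properties":{"moves":{"type":"array"},"squeeze":{"type":"number"}},"required":["moves"]}

```bash
mkdir -p pics; ls; cat > h.py <<'E'
import numpy as np, cv2
from workcell import robot, grab_frame, ticket, cut_out, tip_of
def save(p,n): cv2.imwrite('pics/'+n+'.png', p['frame'][:,:,::-1])
def world(p,u,v,T=None):
    z=p['range_z'][int(round(v)),int(round(u))]
    c=np.array([(u-p['cx'])/p['fx']*z,(v-p['cy'])/p['fy']*z,z,1.])
    return ((np.linalg.inv(p['view']) if T is None else T)@c)[:3]
def cloud(p,T=None,mask=None):
    z=p['range_z']; v,u=np.mgrid[0:384,0:512]
    c=np.stack([(u-p['cx'])/p['fx']*z,(v-p['cy'])/p['fy']*z,z,np.ones_like(z)],-1)
    w=c@(np.linalg.inv(p['view']) if T is None else T).T
    m=z>0
    if mask is not None: m&=mask
    return w[...,:3],m
def wristT(st,p):
    T=np.eye(4);T[:3,:3]=np.array(st['ee_rot']);T[:3,3]=st['tool_pos'];return T@p['tool_from_camera']
E
python3 - <<'E'
from h import *
s=robot.get_state(); print({k:np.round(v,3).tolist() for k,v in s.items()})
for n in('scene','top'):
    p=grab_frame(n); save(p,n+'0')
    for t in('wide_pack','wide_dock','slim_pack','slim_dock'):
        for r in cut_out(p,t): 
            w,m=cloud(p,mask=r['mask']); q=w[m]
            print(n,t,round(r['score'],2),r['rect'],np.round(np.median(q,0),3),np.round(q.max(0),3))
E
```

```text
pics
{'time_s': 0.0, 'qpos': [1.235, 0.6, -0.003, 1.6, 0.002, 0.943, -0.08], 'dq': [0.001, -0.002, 0.001, -0.001, -0.0, -0.0, 0.0], 'tau': [-0.002, -76.505, 1.498, -25.235, -0.052, 0.017, 0.0], 'tool_pos': [0.185, -0.7, 0.193], 'ee_rot': [[0.967, 0.256, -0.001], [0.256, -0.967, 0.002], [-0.0, -0.002, -1.0]], 'wrist_force': [0.952, 0.697, -0.363], 'wrist_torque': [-0.007, -0.0, 0.015], 'gripper_width': 0.093}
scene wide_pack 0.79 [197.0, 196.4, 20.9, 29.6] [ 0.63  -0.121  0.047] [ 0.658 -0.09   0.054]
scene wide_pack 0.56 [156.6, 178.7, 25.0, 27.4] [ 0.59  -0.24   0.046] [ 0.621 -0.218  0.054]
scene wide_pack 0.45 [162.7, 148.4, 24.3, 30.5] [ 0.482 -0.248  0.041] [ 0.512 -0.225  0.055]
scene wide_dock 0.78 [250.8, 189.5, 34.3, 43.3] [0.587 0.039 0.014] [0.656 0.081 0.061]
scene wide_dock 0.63 [343.6, 146.0, 25.6, 41.5] [0.403 0.275 0.015] [0.465 0.322 0.062]
scene slim_pack 0.77 [166.4, 146.2, 22.6, 28.5] [ 0.481 -0.248  0.04 ] [ 0.512 -0.225  0.055]
scene slim_dock 0.67 [110.4, 142.3, 22.2, 32.4] [ 0.481 -0.416  0.02 ] [ 0.54  -0.393  0.033]
scene slim_dock 0.62 [314.3, 204.4, 23.5, 45.3] [0.609 0.201 0.015] [0.678 0.236 0.061]
top wide_pack 0.69 [315.6, 165.9, 19.7, 26.3] [ 0.579 -0.242  0.048] [ 0.63  -0.219  0.059]
top wide_pack 0.58 [282.8, 157.1, 19.3, 20.8] [ 0.615 -0.124  0.048] [ 0.663 -0.09   0.063]
top wide_pack 0.27 [368.4, 194.1, 21.4, 28.6] [ 0.479 -0.435  0.017] [ 0.531 -0.397  0.039]
top wide_dock 0.84 [164.8, 209.9, 24.6, 48.2] [0.389 0.274 0.014] [0.471 0.312 0.065]
top wide_dock 0.56 [234.2, 155.9, 24.0, 47.4] [0.581 0.037 0.014] [0.654 0.076 0.065]
top slim_pack 0.43 [319.1, 198.3, 19.0, 23.8] [ 0.475 -0.249  0.048] [ 0.518 -0.225  0.056]
top slim_dock 0.82 [193.2, 150.6, 12.6, 42.0] [0.602 0.201 0.017] [0.676 0.226 0.064]
```

```bash
python3 - <<'E'
import cv2
a=cv2.imread('pics/scene0.png')[110:290,60:420];cv2.imwrite('pics/s0c.png',cv2.resize(a,None,fx=2.2,fy=2.2,interpolation=3))
a=cv2.imread('pics/top0.png')[120:300,140:420];cv2.imwrite('pics/t0c.png',cv2.resize(a,None,fx=2.8,fy=2.8,interpolation=3))
E
```

```text
(no output)
```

View pics/s0c.png

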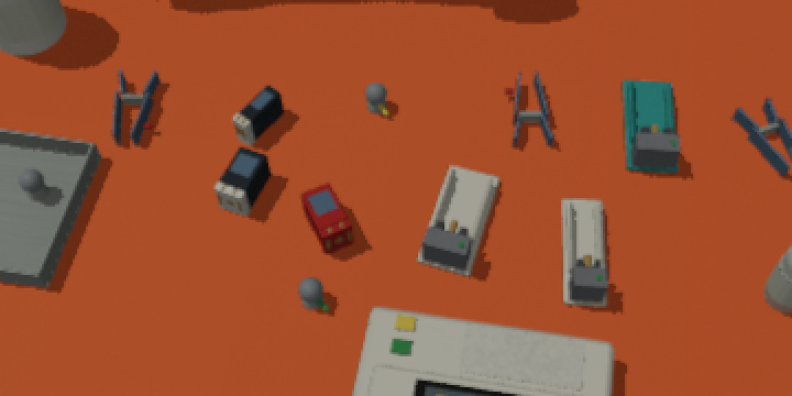

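View pics/t0c.png

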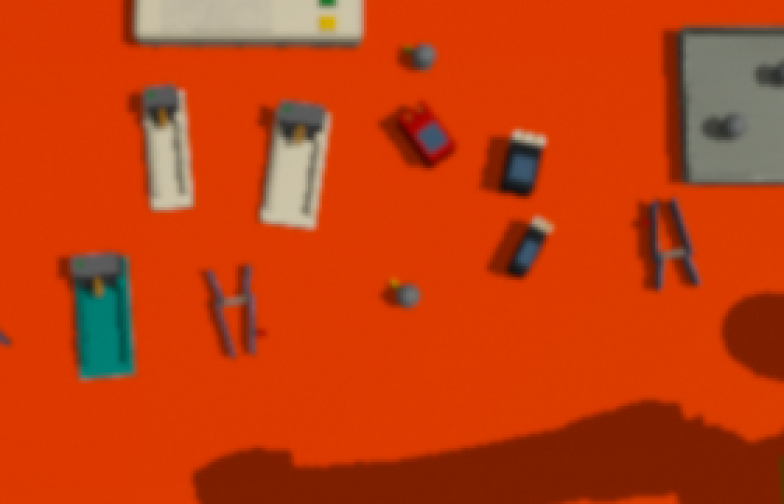

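The scene picture shows the ivory wide dock at about crop (460,220) and the slim dock at (585,250). The turquoise look-alike is at (650,125). The wide pack is at (243,180), with its white end away from the robot; the slim pack is at (258,113) and the red look-alike at (328,217). Next I fit rough poses.

```bash
cat >> h.py <<'E'
def rect(pts):
    r=cv2.minAreaRect((pts[:,:2]*1000).astype(np.float32)); return np.round(r[0],1),np.round(r[1],1),round(r[2],1)
E
python3 - <<'E'
from h import *
p=grab_frame('top'); w,m=cloud(p)
def box(x0,x1,y0,y1,z0,z1): 
    k=m&(w[...,0]>x0)&(w[...,0]<x1)&(w[...,1]>y0)&(w[...,1]<y1)&(w[...,2]>z0)&(w[...,2]<z1);return w[k]
for n,b in dict(pack=(.53,.65,-.28,-.195,.035,.07),dockbase=(.48,.68,-.02,.1,.007,.07),dockhouse=(.6,.68,-.02,.1,.045,.07)).items():
    q=box(*b);print(n,len(q),rect(q),np.median(q[:,2]))
for t in('gel','clip_a','chest_a'):
  for r in cut_out(p,t):
    w2,mm=cloud(p,mask=r['mask']);print(t,round(r['score'],2),r['rect'],np.round(np.median(w2[mm],0),3))
for t in('wide_pack','wide_pack_contact','wide_dock','wide_dock_pin_tip'):
  for r in tip_of(p,t): print(t,r['score'],r['point'])
E
```

```text
pack 249 (array([ 581. , -245.5]), array([40.8, 74.4]), 76.5) 0.04896950411386536
dockbase 852 (array([580.3,  40.1]), array([117.4, 193.9]), 88.8) 0.014012711374944309
dockhouse 152 (array([628.1,  31.5]), array([56.8, 50.2]), 84.2) 0.05454986541475526
gel 0.65 [112.9, 154.5, 22.6, 18.2] [0.61  0.443 0.103]
clip_a 0.59 [371.3, 194.2, 18.1, 34.0] [ 0.477 -0.425  0.021]
clip_a 0.51 [115.5, 220.0, 25.1, 27.2] [0.386 0.442 0.024]
clip_a 0.44 [217.6, 216.2, 19.6, 31.3] [0.378 0.114 0.024]
chest_a 0.58 [286.7, 135.1, 8.2, 9.1] [ 0.716 -0.121  0.039]
chest_a 0.45 [279.3, 220.6, 11.2, 10.7] [ 0.413 -0.102  0.039]
wide_pack 0.73 [291.7, 166.4]
wide_pack 0.56 [325.9, 178.8]
wide_pack_contact 0.83 [284.3, 158.4]
wide_pack_contact 0.54 [325.7, 168.3]
wide_dock 0.86 [245.7, 180.4]
wide_dock_pin_tip 0.46 [247.6, 169.7]
wide_dock_pin_tip 0.42 [174.0, 223.2]
```

{"api": "apply_moves", "payload": {
  "moves": [
    [[0,0,-0.03,0,1],[0.036,-0.0242,-0.03,0,1],[0.036,-0.0242,0,0,1],[0.036,-0.0242,0,0,1],[0.036,-0.0242,0,0,1],[0.036,-0.0242,0,0,1],[0.036,-0.0242,0,0,1],[0.036,-0.0242,0,0,1],[0.036,-0.0242,0,0,1],[0.036,-0.0242,0,0,1],[0.036,-0.0242,0,0,1],[0.036,-0.0242,0,0,1],[0.036,-0.0242,0,0,1],[0.036,-0.0242,0,0,1],[0,0,0,0.165,1],[0,0,0,0.165,1],[0,0,0,0.165,1],[0,0,0,0,1]]
  ]
}}

```text
time_s: 3.15
tool_pos: [0.5575, -0.2768, 0.2538]
ee_rot: [[0.973, -0.233, -0.0], [-0.233, -0.973, -0.0], [0.0, 0.0, -1.0]]
wrist_force: [0.5, 0.4, -0.5]
gripper_width: 0.0929
```

```bash
python3 - <<'E'
from h import *
s=robot.get_state();p=grab_frame('wrist'); save(p,'w1')
T=wristT(s,p);print(s['tool_pos'],np.round(s['ee_rot'],3),s['time_s']);print(np.round(p['tool_from_camera'],3))
w,m=cloud(p,T)
for r in cut_out(p,'wide_pack'):
    k=m&r['mask'];q=w[k];print(r['score'],r['rect'],np.round(np.median(q,0),4))
    q=q[abs(q[:,2]-.048)<.008];print(len(q),q.size and rect(q))
E
```

```text
[ 0.55754055 -0.27679829  0.25378248] [[ 0.973 -0.233 -0.   ]
 [-0.233 -0.973 -0.   ]
 [ 0.     0.    -1.   ]] 3.15
[[ 0.    -0.963 -0.271  0.076]
 [ 1.     0.001 -0.001 -0.   ]
 [ 0.002 -0.271  0.963 -0.191]
 [ 0.     0.     0.     1.   ]]
0.92 [99.8, 114.3, 74.7, 58.9] [ 0.6211 -0.1304  0.0481]
1826 (array([ 619. , -125.7]), array([72.2, 39.9]), 36.3)
0.81 [211.9, 121.2, 37.2, 60.6] [ 0.5844 -0.2459  0.0483]
1733 (array([ 582.6, -244.6]), array([40.2, 70.9]), 77.0)
```

View pics/w1.png

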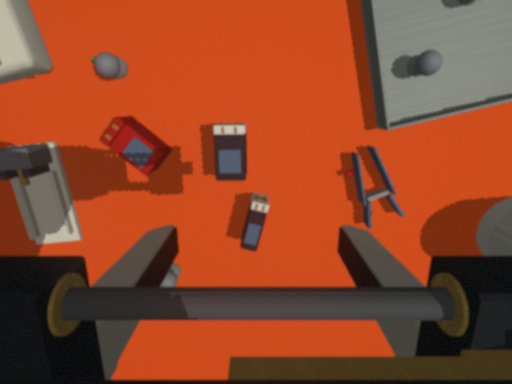

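The wrist picture shows the wide pack at (230,150), white cap up, which is tool +x. The red pack is at (135,145), the slim pack at (255,222) and the wide dock at (40,195). Both views agree within 2 mm on the pack's position, and its top is at 48 mm.

{"api": "apply_moves", "payload": {
  "moves": [
    [[0.017,-0.037,0,0,1],[0,0,0.05,0,1],[0,0,0.05,0,1],[0,0,0.04,0,1],[0,0,0,0,1]]
  ]
}}

```text
time_s: 3.88
tool_pos: [0.5807, -0.2443, 0.1111]
ee_rot: [[0.973, -0.232, -0.005], [-0.232, -0.973, 0.002], [-0.006, -0.001, -1.0]]
wrist_force: [-0.0, -0.3, 0.3]
gripper_width: 0.0926
```

```bash
python3 - <<'E'
from h import *
s=robot.get_state();p=grab_frame('wrist'); save(p,'w2')
T=wristT(s,p);print(s['tool_pos'],np.round(s['ee_rot'],3),s['time_s'])
w,m=cloud(p,T)
for r in cut_out(p,'wide_pack'):
    k=m&r['mask'];q=w[k];print(r['score'],r['rect'],np.round(np.median(q,0),4))
    q=q[abs(q[:,2]-.048)<.006];print(len(q),q.size and rect(q))
E
```

```text
[ 0.58073778 -0.24429513  0.11112004] [[ 0.973 -0.232 -0.005]
 [-0.232 -0.973  0.002]
 [-0.006 -0.001 -1.   ]] 3.875
0.93 [65.1, 135.9, 110.9, 90.3] [ 0.6224 -0.1311  0.0481]
3890 (array([ 618.8, -126. ]), array([71.8, 39.8]), 35.9)
0.74 [235.1, 142.3, 49.7, 92.4] [ 0.5868 -0.2461  0.0483]
3714 (array([ 582. , -244.8]), array([40. , 71.7]), 76.8)
```

View pics/w2.png

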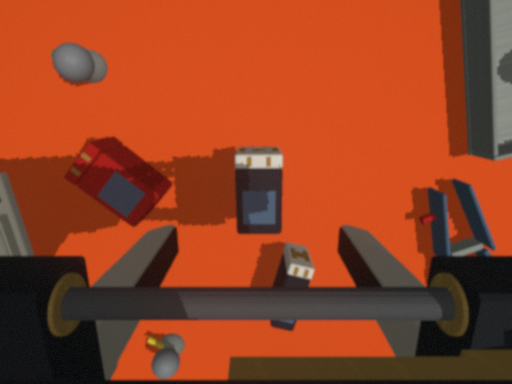

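The pack is centred between the fingers in picture w2, at (258,190), so I descend and grip.

{"api": "apply_moves", "payload": {
  "moves": [
    [[0.001,0,0.04,0,1],[0,0,0.03,0,1],[0,0,0.0165,0,1],[0,0,0,0,1],[0,0,0,0,0.2],[0,0,0,0,0.2],[0,0,0,0,0.2],[0,0,0,0,0.2]]
  ],
  "squeeze": 40
}}

```text
time_s: 4.97
tool_pos: [0.5837, -0.2452, 0.0275]
ee_rot: [[0.972, -0.234, 0.0], [-0.234, -0.972, -0.0], [0.0, 0.0, -1.0]]
wrist_force: [-0.0, 0.0, 0.1]
gripper_width: 0.0575
```

{"api": "apply_moves", "payload": {
  "moves": [
    [[0,0,0.004,0,0.6],[0,0,0,0,0.2],[0,0,0,0,0.2],[0,0,0,0,0.2],[0,0,0,0,0.2]]
  ],
  "squeeze": 40
}}

```text
time_s: 5.6
tool_pos: [0.5834, -0.2493, 0.0248]
ee_rot: [[0.972, -0.236, 0.001], [-0.236, -0.972, -0.004], [0.002, 0.004, -1.0]]
wrist_force: [-5.7, -11.4, 17.3]
gripper_width: 0.0214
```

The opening is 21 mm where 40 was expected, and there is a force, so I look.

```bash
python3 - <<'E'
from h import *
s=robot.get_state();p=grab_frame('wrist'); save(p,'w3')
T=wristT(s,p);print(s['tool_pos'],s['wrist_force'],s['wrist_torque'],s['gripper_width'],s['time_s'])
w,m=cloud(p,T)
for r in cut_out(p,'wide_pack'):
    k=m&r['mask'];q=w[k];print(r['score'],r['rect'],np.round(np.median(q,0),4))
p=grab_frame('scene'); save(p,'s3')
cv2.imwrite('pics/s3c.png',cv2.resize(p['frame'][130:230,120:260,::-1],None,fx=5,fy=5,interpolation=3))
E
```

```text
[ 0.58339062 -0.24933144  0.02480892] [ -5.67102314 -11.44577105  17.28354064] [-2.38625247  1.40968838 -0.00761734] 0.021369206873830513 5.6
0.57 [207.4, 165.2, 73.5, 124.2] [ 0.6002 -0.247   0.0503]
0.57 [0.0, 155.3, 138.6, 132.3] [ 0.621  -0.1344  0.0476]
```

View pics/w3.png

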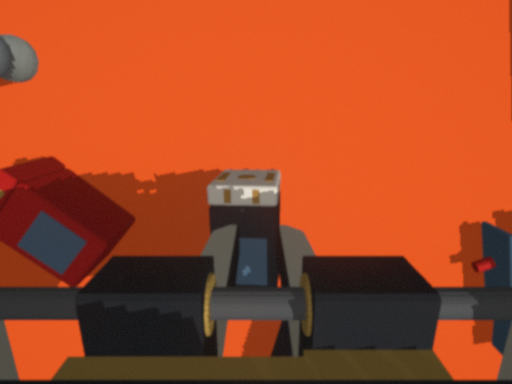

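View pics/s3c.png

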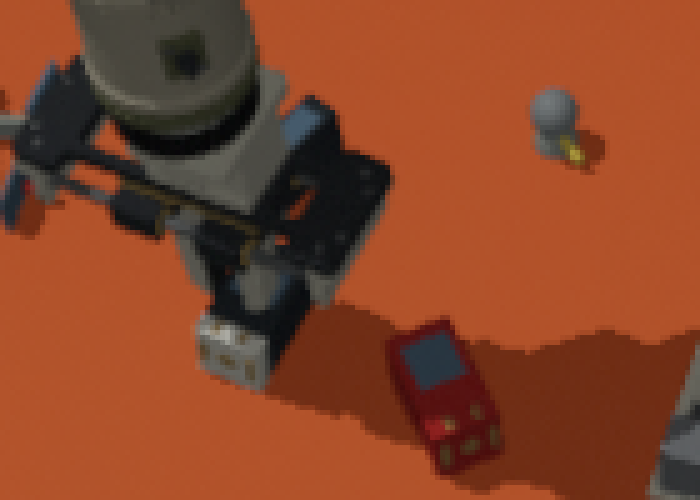

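```bash
python3 - <<'E'
from h import *
s=robot.get_state();p=grab_frame('wrist'); save(p,'w4')
print(s['tool_pos'],s['wrist_force'],s['gripper_width'])
cv2.imwrite('pics/w4c.png',cv2.resize(p['frame'][150:370,160:350,::-1],None,fx=2.7,fy=2.7,interpolation=3))
w,m=cloud(p,p['tool_from_camera'])
for v in (190,215,240,250,345):
  print(v,[(u,np.round(w[v,u]*1000).astype(int).tolist()) for u in range(200,325,8)])
E
```

```text
[ 0.5832752  -0.24995193  0.02523844] [-6.24826433 -9.95424735 18.1760814 ] 0.018890154518966317
190 [(200, [17, -42, 24]), (208, [29, -28, -22]), (216, [30, -24, -23]), (224, [30, -19, -23]), (232, [30, -15, -24]), (240, [30, -10, -25]), (248, [31, -6, -26]), (256, [31, -1, -27]), (264, [31, 3, -26]), (272, [31, 8, -27]), (280, [17, 16, 24]), (288, [17, 21, 24]), (296, [16, 27, 26]), (304, [17, 33, 25]), (312, [17, 39, 25]), (320, [17, 45, 25])]
215 [(200, [-2, -43, 24]), (208, [15, -29, -22]), (216, [15, -24, -24]), (224, [15, -20, -24]), (232, [16, -15, -25]), (240, [16, -10, -25]), (248, [16, -6, -26]), (256, [16, -1, -26]), (264, [16, 3, -26]), (272, [16, 8, -27]), (280, [-3, 16, 25]), (288, [-3, 22, 25]), (296, [-3, 28, 26]), (304, [-3, 34, 26]), (312, [-3, 40, 25]), (320, [-3, 46, 25])]
240 [(200, [-23, -44, 25]), (208, [-22, -38, 24]), (216, [10, -21, -47]), (224, [10, -17, -47]), (232, [10, -13, -47]), (240, [4, -10, -34]), (248, [1, -6, -26]), (256, [1, -1, -27]), (264, [2, 3, -28]), (272, [1, 8, -26]), (280, [10, 11, -47]), (288, [10, 15, -47]), (296, [10, 19, -47]), (304, [10, 23, -47]), (312, [-22, 41, 24]), (320, [-23, 47, 25])]
250 [(200, [-30, -44, 24]), (208, [10, -24, -58]), (216, [11, -20, -59]), (224, [10, -16, -59]), (232, [10, -12, -58]), (240, [-1, -10, -35]), (248, [-5, -6, -27]), (256, [-6, -1, -26]), (264, [-5, 3, -28]), (272, [-5, 8, -27]), (280, [8, 11, -54]), (288, [10, 14, -58]), (296, [10, 18, -58]), (304, [10, 22, -58]), (312, [-31, 41, 25]), (320, [-31, 47, 25])]
345 [(200, [24, -13, -134]), (208, [23, -12, -132]), (216, [14, -11, -122]), (224, [-1, -11, -106]), (232, [-118, -22, 24]), (240, [-118, -15, 24]), (248, [-118, -8, 25]), (256, [-119, -2, 25]), (264, [-118, 5, 24]), (272, [-118, 12, 24]), (280, [-98, 16, 2]), (288, [-83, 21, -15]), (296, [8, 11, -116]), (304, [21, 11, -130]), (312, [24, 12, -133]), (320, [24, 14, -133])]
```

View pics/w4c.png

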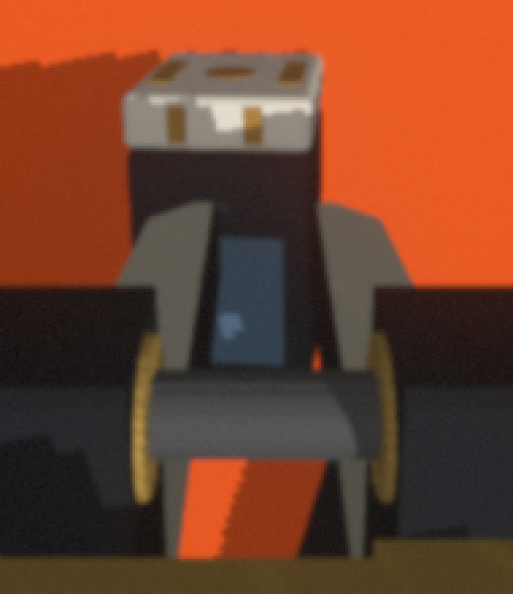

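```bash
python3 - <<'E'
from h import *
s=robot.get_state();p=grab_frame('wrist')
w,m=cloud(p,p['tool_from_camera'])
for u in (216,226,232,236,290,298):
  print(u,[(v,np.round(w[v,u]*1000).astype(int).tolist()) for v in range(216,256,3)])
print(s['tool_pos'],s['wrist_force'],s['gripper_width'],s['time_s'])
p=grab_frame('scene'); w,m=cloud(p)
T=np.eye(4);T[:3,:3]=s['ee_rot'];T[:3,3]=s['tool_pos']
for n,off in dict(tcp=[0,0,0],g=[0,0,-.019],lf=[0,-.02,0],rf=[0,.02,0]).items():
  c=p['view']@T@np.array(off+[1.]);print(n,c[:2]/c[2]*p['fx']+[p['cx'],p['cy']],c[2])
cv2.imwrite('pics/s4c.png',cv2.resize(p['frame'][150:215,130:220,::-1],None,fx=8,fy=8,interpolation=3))
E
```

```text
216 [(216, [15, -24, -24]), (219, [12, -24, -23]), (222, [11, -24, -23]), (225, [9, -24, -23]), (228, [7, -25, -23]), (231, [10, -23, -36]), (234, [10, -22, -40]), (237, [11, -22, -44]), (240, [10, -21, -47]), (243, [10, -21, -51]), (246, [10, -20, -54]), (249, [10, -20, -58]), (252, [10, -20, -59]), (255, [36, -12, -113])]
226 [(216, [15, -18, -24]), (219, [13, -19, -23]), (222, [11, -19, -24]), (225, [9, -19, -24]), (228, [11, -18, -32]), (231, [11, -17, -36]), (234, [10, -17, -39]), (237, [10, -17, -43]), (240, [10, -16, -46]), (243, [10, -16, -51]), (246, [11, -15, -55]), (249, [10, -15, -57]), (252, [10, -15, -60]), (255, [10, -15, -63])]
232 [(216, [15, -15, -25]), (219, [13, -15, -25]), (222, [11, -15, -25]), (225, [11, -15, -28]), (228, [11, -14, -32]), (231, [10, -14, -34]), (234, [10, -14, -40]), (237, [10, -14, -43]), (240, [10, -13, -46]), (243, [11, -13, -51]), (246, [10, -13, -54]), (249, [10, -12, -57]), (252, [11, -12, -61]), (255, [11, -12, -65])]
236 [(216, [15, -13, -24]), (219, [13, -13, -25]), (222, [12, -13, -26]), (225, [11, -13, -27]), (228, [11, -12, -32]), (
[... 422 characters left out ...]
(246, [11, 15, -55]), (249, [10, 15, -57]), (252, [10, 15, -61]), (255, [10, 14, -63])]
298 [(216, [-3, 29, 24]), (219, [-5, 29, 24]), (222, [-8, 30, 26]), (225, [-10, 30, 25]), (228, [-13, 30, 26]), (231, [10, 22, -35]), (234, [10, 21, -40]), (237, [10, 21, -43]), (240, [10, 20, -47]), (243, [10, 20, -50]), (246, [11, 19, -54]), (249, [10, 19, -57]), (252, [10, 19, -60]), (255, [11, 18, -64])]
[ 0.58326499 -0.24993783  0.02524627] [ -5.82302246 -10.22984767  17.04484379] 0.019430487570102573 5.8
tcp [167.88017145 192.87062295] 1.2987016837532153
g [166.89139776 189.26024099] 1.2826990039569903
lf [174.08797291 195.24104966] 1.294826924190507
rf [161.70930254 190.51429881] 1.3025764433159235
```

View pics/s4c.png

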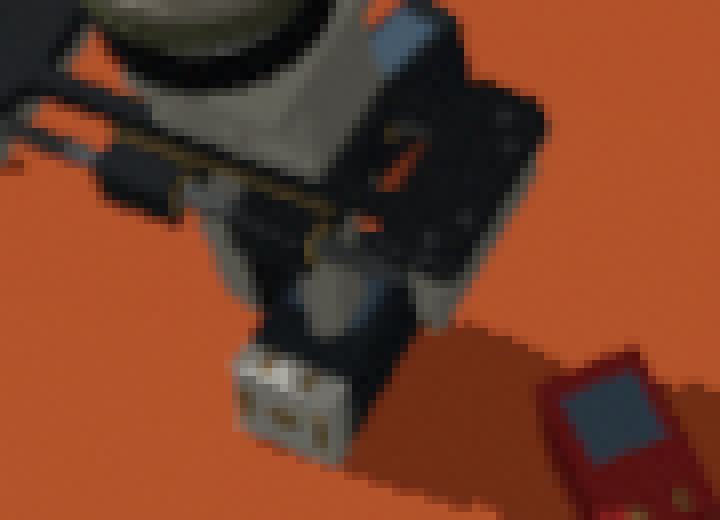

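The depth readings put the visible fingertips at tool z of about −28 mm, so the real finger ends stand about 27 mm short of the stated TCP. The fingers came to rest on top of the pack, pressing at 17 N, and closed there at 19 mm, the commanded width. I lift, open and measure again.

{"api": "apply_moves", "payload": {
  "moves": [
    [[0,0,-0.03,0,0.2],[0,0,-0.05,0,1],[0,0,-0.02,0,1],[0,0,0,0,1],[0,0,0,0,1],[0,0,0,0,1],[0,0,0,0,1]]
  ]
}}

```text
time_s: 6.78
tool_pos: [0.5832, -0.245, 0.1222]
ee_rot: [[0.972, -0.234, -0.002], [-0.234, -0.972, 0.0], [-0.002, -0.0, -1.0]]
wrist_force: [-0.9, 0.4, 0.3]
gripper_width: 0.0736
```

```bash
python3 - <<'E'
from h import *
s=robot.get_state();p=grab_frame('wrist'); save(p,'w5')
T=wristT(s,p);print(s['tool_pos'],np.round(s['ee_rot'],3),s['time_s'],s['gripper_width'],s['wrist_force'])
w,m=cloud(p,T)
for r in cut_out(p,'wide_pack'):
    k=m&r['mask'];q=w[k];print(r['score'],r['rect'],np.round(np.median(q,0),4))
    q=q[abs(q[:,2]-.048)<.006];print(len(q),q.size and rect(q))
wt,m=cloud(p,p['tool_from_camera'])
f=m&(wt[...,2]<-.02)&(wt[...,2]>-.06)&(abs(wt[...,1])<.08)&(abs(wt[...,0])<.03)
q=wt[f]; 
for sgn in(-1,1):
  a=q[q[:,1]*sgn>0]; print(sgn,len(a),np.round(a[np.argsort(a[:,2])[-8:]],3).tolist(), np.round([a.min(0),a.max(0)],3).tolist())
E
```

```text
[ 0.58315219 -0.2450203   0.12217623] [[ 0.972 -0.234 -0.002]
 [-0.234 -0.972  0.   ]
 [-0.002 -0.    -1.   ]] 6.775 0.07362004218293464 [-0.89967904  0.38296578  0.26712801]
0.84 [233.7, 141.8, 46.6, 88.8] [ 0.5869 -0.2459  0.0483]
3439 (array([ 582.2, -244.7]), array([39.8, 71.6]), 77.3)
0.83 [70.7, 137.3, 105.9, 86.9] [ 0.6226 -0.1306  0.0481]
3663 (array([ 618.7, -125.7]), array([72.1, 40.3]), 36.2)
-1 1229 [[0.01, -0.04, -0.025], [-0.003, -0.037, -0.025], [0.007, -0.037, -0.025], [0.007, -0.038, -0.025], [0.01, -0.04, -0.025], [-0.004, -0.038, -0.025], [0.01, -0.041, -0.025], [0.01, -0.039, -0.024]] [[-0.007, -0.053, -0.06], [0.011, -0.037, -0.024]]
1 1227 [[0.01, 0.039, -0.025], [0.008, 0.038, -0.025], [0.007, 0.037, -0.025], [0.01, 0.039, -0.025], [0.01, 0.041, -0.025], [0.006, 0.037, -0.025], [-0.005, 0.037, -0.025], [0.006, 0.037, -0.025]] [[-0.007, 0.036, -0.06], [0.011, 0.052, -0.025]]
```

View pics/w5.png

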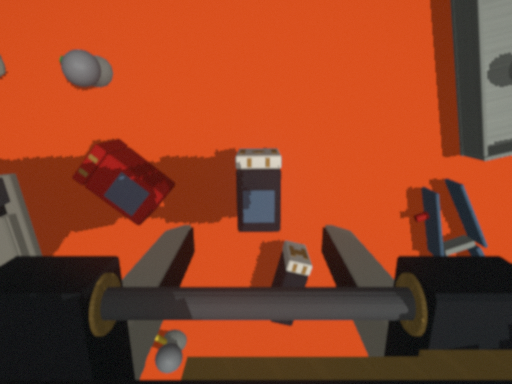

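The pack has not moved: 582.2, −244.7 mm, and it stands centred at (258,190) in picture w5. The fingertips measure −25 mm in tool z, open or shut, so I go 24 mm deeper.

{"api": "apply_moves", "payload": {
  "moves": [
    [[-0.001,0,0.04,0,1],[0,0,0.04,0,1],[0,0,0.03,0,1],[0,0,0.0125,0,1],[0,0,0,0,1],[0,0,0,0,0.2],[0,0,0,0,0.2],[0,0,0,0,0.2],[0,0,0,0,0.2],[0,0,0,0,0.2],[0,0,0,0,0.2],[0,0,0,0,0.2]]
  ],
  "squeeze": 40
}}

```text
time_s: 8.38
tool_pos: [0.5826, -0.2451, 0.0007]
ee_rot: [[0.972, -0.234, -0.0], [-0.234, -0.972, -0.0], [-0.0, 0.0, -1.0]]
wrist_force: [-0.6, -0.3, 1.7]
gripper_width: 0.0396
```

```bash
python3 - <<'E'
from h import *
s=robot.get_state();p=grab_frame('wrist'); save(p,'w6')
print(s['tool_pos'],np.round(s['ee_rot'],3),s['time_s'],s['gripper_width'],s['wrist_force'])
w,m=cloud(p,p['tool_from_camera'])
for r in cut_out(p,'wide_pack'):
    k=m&r['mask'];q=w[k];print(r['score'],r['rect'],np.round(np.median(q,0),4),np.round(np.percentile(q,[1,99],axis=0),3).tolist())
E
```

```text
[ 0.58258426 -0.24509148  0.00073719] [[ 0.972 -0.234 -0.   ]
 [-0.234 -0.972 -0.   ]
 [-0.     0.    -1.   ]] 8.375 0.03955479451720998 [-0.56915734 -0.2764025   1.68620498]
0.98 [218.1, 170.4, 79.7, 116.8] [ 0.016  -0.0006 -0.0475] [[-0.015, -0.02, -0.049], [0.035, 0.019, -0.005]]
0.55 [0.0, 157.5, 127.9, 128.5] [ 0.0135 -0.1138 -0.0407] [[-0.014, -0.137, -0.05], [0.043, -0.086, -0.003]]
0.43 [501.2, 274.7, 7.5, 12.4] [-0.0334  0.1609 -0.0134] [[-0.044, 0.159, -0.018], [-0.031, 0.171, 0.001]]
```

View pics/w6.png

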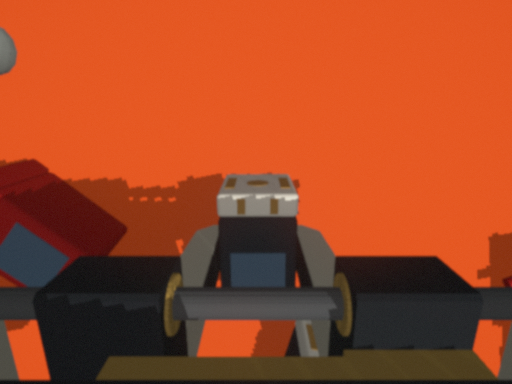

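It is gripped at 39.6 mm, centred, with the terminal face 35 mm ahead in tool x. I lift and move towards the dock.

{"api": "apply_moves", "payload": {
  "moves": [
    [[0,0,-0.03,0,0.2],[0,0,-0.05,0,0.2],[0,0,-0.05,0,0.2],[-0.019,-0.033,-0.02,0,0.2],[-0.019,-0.033,0,0,0.2],[-0.019,-0.033,0,0,0.2],[-0.019,-0.033,0,0,0.2],[-0.019,-0.033,0,0,0.2],[-0.019,-0.033,0,0,0.2],[-0.019,-0.033,0,0,0.2],[-0.019,-0.033,0,0,0.2],[0,0,0,-0.13,0.2],[0,0,0,0,0.2],[0,0,0,0,0.2]]
  ]
}}

```text
time_s: 10.22
tool_pos: [0.4965, 0.0467, 0.1506]
ee_rot: [[0.994, -0.11, -0.0], [-0.11, -0.994, -0.0], [-0.0, 0.0, -1.0]]
wrist_force: [-0.6, -0.3, -3.0]
gripper_width: 0.0398
```

```bash
python3 - <<'E'
from h import *
s=robot.get_state();p=grab_frame('wrist'); save(p,'w7')
T=wristT(s,p)
print(s['tool_pos'],np.round(s['ee_rot'],3),s['time_s'],s['gripper_width'],s['wrist_force'])
w,m=cloud(p,T); wt,_=cloud(p,p['tool_from_camera'])
np.savez('w7.npz',w=w,m=m,f=p['frame'],wt=wt)
for t in('wide_pack','wide_dock','wide_dock_stop','slim_dock','wide_dock_pin'):
  for r in cut_out(p,t):
    k=m&r['mask'];print(t,round(r['score'],2),r['rect'],np.round(np.median(w[k],0),4))
for t in('wide_dock','wide_dock_pin_tip','wide_dock_stop'):
  for r in tip_of(p,t): u,v=r['point'];print(t,r['score'],r['point'],world(p,u,v,T))
E
```

```text
[0.49653865 0.04665623 0.15055986] [[ 0.994 -0.11  -0.   ]
 [-0.11  -0.994 -0.   ]
 [-0.     0.    -1.   ]] 10.225 0.03982019438631144 [-0.6472587  -0.26799345 -2.96738926]
wide_pack 0.92 [381.7, 0.0, 101.2, 78.0] [ 0.6139 -0.1195  0.0478]
wide_pack 0.6 [250.6, 38.6, 14.6, 33.1] [0.616  0.0347 0.0401]
wide_pack 0.57 [218.6, 170.7, 79.3, 117.4] [0.5126 0.0453 0.1981]
wide_dock 0.66 [4.7, 216.1, 98.8, 67.5] [0.4507 0.2686 0.0456]
wide_dock 0.6 [222.6, 3.9, 70.0, 163.9] [0.5935 0.038  0.0113]
wide_dock 0.24 [217.7, 172.4, 80.9, 117.7] [0.5125 0.0453 0.1981]
wide_dock_stop 0.86 [232.4, 35.4, 47.1, 26.2] [0.6188 0.024  0.05  ]
wide_dock_stop 0.54 [25.6, 249.5, 57.0, 27.1] [0.4301 0.2677 0.0487]
slim_dock 0.82 [15.7, 2.3, 129.8, 165.7] [0.6196 0.1988 0.0185]
wide_dock_pin 0.84 [253.9, 40.6, 8.3, 30.0] [0.6153 0.0345 0.0405]
wide_dock_pin 0.49 [43.9, 261.6, 11.8, 14.5] [0.4237 0.2794 0.0414]
wide_dock 0.93 [253.9, 98.9] [0.57812837 0.04192971 0.00930829]
wide_dock 0.39 [257.2, 68.6] [0.60351304 0.03564838 0.03940729]
wide_dock_pin_tip 0.57 [255.1, 69.3] [0.60309932 0.03761436 0.03971237]
wide_dock_pin_tip 0.55 [56.9, 281.3] [0.53782595 0.08943538 0.27769262]
wide_dock_stop 0.92 [66.2, 256.4] [0.44279907 0.25323876 0.04917756]
wide_dock_stop 0.8 [254.4, 61.8] [0.609382   0.0375383  0.04040321]
wide_dock_stop 0.29 [257.0, 69.5] [0.60573036 0.03567806 0.01005828]
```

View pics/w7.png

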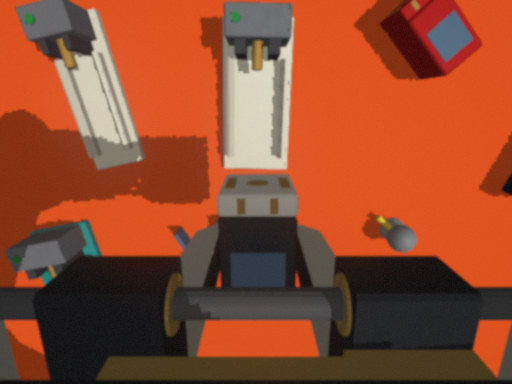

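The wrist picture shows the held pack at (258,200). The wide dock lies straight ahead, with its lane from (255,165) to the pin at (258,55). The slim dock is at (85,90) and the turquoise one at (55,250). Now a precise dock fit.

```bash
python3 - <<'E'
from h import *
d=np.load('w7.npz');w,m,f=d['w'],d['m'],d['f']
z=w[...,2]
k=m&(w[...,0]>.49)&(w[...,0]<.70)&(w[...,1]>-.03)&(w[...,1]<.10)
v,u=np.mgrid[0:384,0:512]; k&=(v<172)
# lane floor, walls, house
fl=k&(z>.007)&(z<.013); wl=k&(z>.022)&(z<.030); ho=k&(z>.052)&(z<.058)
for n,q in(('floor',fl),('walltop',wl),('house',ho)): print(n,q.sum(),rect(w[q]),np.median(z[q]))
b=k&(z>.006); print('all',rect(w[b]))
# y profile across in slices along x
yaw=np.deg2rad(-6)
for x0 in np.arange(.50,.62,.015):
  s=b&(abs(w[...,0]-x0)<.003); q=w[s]
  if len(q)<20: continue
  o=np.argsort(q[:,1]); q=q[o]
  hi=q[:,2]>.018
  y=q[:,1]*1000
  inner=q[(q[:,2]<.014)]
  mid=(y.min()+y.max())/2
  lw=y[hi&(y>mid)]; rw=y[hi&(y<mid)]
  print(round(x0,3),'ext',y.min().round(1),y.max().round(1),mid.round(1),'L',(lw.min().round(1),lw.max().round(1)) if len(lw) else 0,'R',(rw.min().round(1),rw.max().round(1)) if len(rw) else 0)
g=(f[...,1]>100)&(f[...,0]<60)&k;print('green',w[g].mean(0) if g.sum() else 0)
br=k&(z>.034)&(z<.044)&(w[...,0]<.63)&(abs(w[...,1]-.035)<.02)
hsv=cv2.cvtColor(f,cv2.COLOR_RGB2HSV);br&=(hsv[...,0]>10)&(hsv[...,0]<25)&(hsv[...,1]>100)
print('pin',br.sum(),rect(w[br]),np.median(w[br],0))
E
```

```text
floor 6214 (array([579.9,  39.5]), array([ 69.1, 149.2]), 82.5) 0.0103145856182775
walltop 1272 (array([574.3,  40.1]), array([ 57.5, 107.3]), 82.4) 0.0252388928516028
house 2428 (array([636. ,  31.7]), array([56.5, 35.8]), 82.7) 0.05439413597098952
all (array([579.9,  39.5]), array([ 69.2, 149.3]), 82.4)
0.515 ext 14.1 81.9 48.0 L 0 R (np.float64(19.5), np.float64(19.5))
0.53 ext 11.8 81.1 46.4 L (np.float64(68.6), np.float64(75.2)) R (np.float64(17.1), np.float64(23.6))
0.545 ext 9.4 79.0 44.2 L (np.float64(66.7), np.float64(73.0)) R (np.float64(14.9), np.float64(22.2))
0.56 ext 7.0 76.7 41.9 L (np.float64(63.8), np.float64(71.0)) R (np.float64(13.6), np.float64(19.7))
0.575 ext 5.9 74.6 40.3 L (np.float64(61.8), np.float64(69.1)) R (np.float64(11.4), np.float64(18.3))
0.59 ext 3.8 72.6 38.2 L (np.float64(59.7), np.float64(67.0)) R (np.float64(9.1), np.float64(16.1))
0.605 ext 1.4 70.4 35.9 L (np.float64(36.3), np.float64(64.9)) R (np.float64(6.9), np.float64(35.9))
green [0.64365763 0.04952372 0.0561899 ]
pin 283 (array([615.1,  34.5]), array([ 9. , 23.9]), 84.1) [0.61610756 0.0343953  0.04050341]
```

The dock fit is centre (579.9, 39.5) mm, yaw −7.6°, floor at 10.3 mm and pin tip about 23 mm ahead of centre. All of this agrees with the text. I hover over the lane first.

{"api": "apply_moves", "payload": {
  "moves": [
    [[0.028,-0.0013,0,0,0.2],[0.0282,-0.0013,0,0.023,0.2],[0,0,0.04,0,0.2],[0,0,0.04,0,0.2],[0,0,0.02,0,0.2],[0,0,0,0,0.2],[0,0,0,0,0.2]]
  ]
}}

```text
time_s: 11.55
tool_pos: [0.5533, 0.044, 0.0514]
ee_rot: [[0.992, -0.129, 0.001], [-0.129, -0.992, 0.0], [0.001, -0.0, -1.0]]
wrist_force: [-0.6, 1.0, -3.1]
gripper_width: 0.0396
```

```bash
cat > chk.py <<'E'
from h import *
import sys
s=robot.get_state();p=grab_frame('wrist'); save(p,sys.argv[1])
T=wristT(s,p)
yaw=np.deg2rad(-7.6);D=np.eye(4);D[:2,:2]=[[np.cos(yaw),-np.sin(yaw)],[np.sin(yaw),np.cos(yaw)]];D[:3,3]=[.5799,.0395,0]
Di=np.linalg.inv(D)
R=np.array(s['ee_rot']);t=np.r_[s['tool_pos'],1]
print('tcp in dock mm',np.round((Di@t)[:3]*1000,1),'tool yaw rel deg',np.rad2deg(np.arctan2(R[1,0],R[0,0])-yaw).round(2),'tilt',np.round(R[:,2],4),'t',s['time_s'],'w',s['gripper_width'],'F',np.round(D[:3,:3].T@s['wrist_force'],1))
w,m=cloud(p,Di@T)
z=w[...,2];k=m&(abs(w[...,1])<.04)&(w[...,0]>-.08)&(w[...,0]<.08)
ho=k&(z>.052)&(z<.058)&(w[...,0]>.03);print('house top in dock',rect(w[ho]) if ho.sum()>30 else ho.sum())
for sgn in(-1,1):
  q=w[k&(z>.022)&(z<.03)&(w[...,1]*sgn>.018)&(w[...,0]<.03)&(w[...,0]>.0)]
  if len(q): print('wall',sgn,np.round(np.percentile(q[:,1]*1000,[2,98]),1))
for r in cut_out(p,'wide_pack')[:2]:
  q=w[m&r['mask']]*1000
  print('pack',round(r['score'],2),np.round(np.median(q,0),1))
  a=q[(q[:,2]>q[:,2].max()-4)]; print('  top y',np.round(np.percentile(a[:,1],[1,99]),1),'xmax',np.round(np.percentile(a[:,0],99),1),'z',np.round(np.median(a[:,2]),1))
E
python3 chk.py w8
```

```text
tcp in dock mm [-27.    0.9  51.4] tool yaw rel deg 0.19 tilt [ 8.e-04  1.e-04 -1.e+00] t 11.55 w 0.03961239372268141 F [-0.7  0.9 -3.1]
house top in dock (array([55.4, -0.3]), array([37.4, 57.1]), 0.2)
wall -1 [-28.9 -23.3]
wall 1 [22.8 28.4]
pack 0.8 [  64.1 -138.3   38.8]
  top y [-152.5 -121.5] xmax 90.4 z 48.2
pack 0.57 [-11.1   1.4  98.9]
  top y [-8. 10.] xmax 5.4 z 173.8
```

View pics/w8.png

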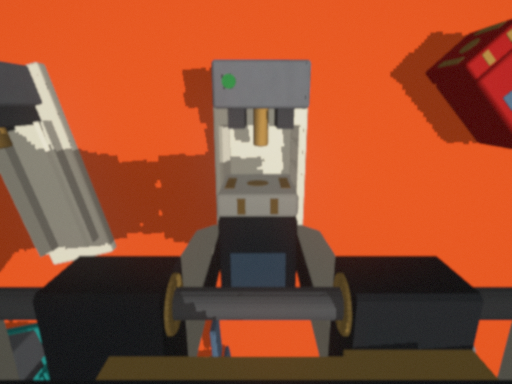

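The pack sits about 1 mm left of the lane's middle in picture w8 (column 258 against 260, confirmed by walls and housing). I correct it and descend.

{"api": "apply_moves", "payload": {
  "moves": [
    [[0,0.0012,0,0.003,0.2],[0,0,0.015,0,0.2],[0,0,0.012,0,0.2],[0,0,0.007,0,0.2],[0,0,0.004,0,0.2],[0,0,0,0,0.2],[0,0,0,0,0.2]]
  ]
}}

```text
time_s: 12.52
tool_pos: [0.5528, 0.0427, 0.0129]
ee_rot: [[0.991, -0.132, 0.0], [-0.132, -0.991, 0.0], [0.0, -0.0, -1.0]]
wrist_force: [0.8, -0.4, -2.5]
gripper_width: 0.0397
```

```bash
python3 chk.py w9
```

```text
tcp in dock mm [-27.3  -0.4  12.9] tool yaw rel deg 0.02 tilt [ 3.e-04  0.e+00 -1.e+00] t 12.525 w 0.03969212351365703 F [ 0.8 -0.3 -2.5]
house top in dock (array([54.8, -0.3]), array([57. , 38.6]), 90.0)
wall -1 [-29.  -23.1]
wall 1 [22.3 28.3]
pack 0.63 [-11.2   0.1  60.4]
  top y [-18.9  18.8] xmax 7.0 z 60.7
```

View pics/w9.png

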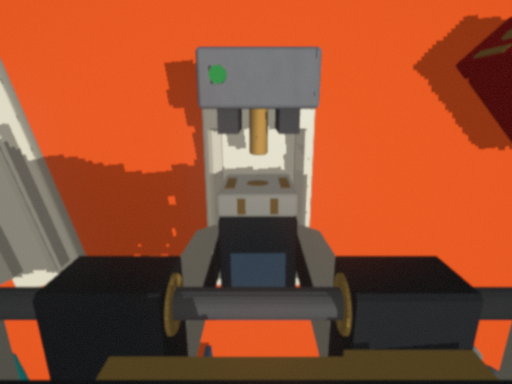

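The pack lies between the walls in picture w9, its face about 8 mm ahead of the dock origin and the pin clear at (258,150). I lower the last 2 mm and let it dwell.

{"api": "apply_moves", "payload": {
  "moves": [
    [[0,0,0.0015,0,0.2],[0,0,0.0005,0,0.2],[0,0,0,0,0.2],[0,0,0,0,0.2],[0,0,0,0,0.2]]
  ]
}}

```text
time_s: 13.25
tool_pos: [0.5526, 0.0427, 0.0107]
ee_rot: [[0.991, -0.132, -0.0], [-0.132, -0.991, 0.0], [-0.0, 0.0, -1.0]]
wrist_force: [0.8, -0.2, -2.8]
gripper_width: 0.0399
```

{"api": "apply_moves", "payload": {
  "moves": [
    [[0,0,0.0008,0,0.2],[0,0,0,0,0.2],[0,0,0,0,0.2]]
  ]
}}

```text
time_s: 13.62
tool_pos: [0.5527, 0.0427, 0.0107]
ee_rot: [[0.991, -0.132, 0.0], [-0.132, -0.991, 0.0], [0.0, -0.0, -1.0]]
wrist_force: [-2.0, 0.1, 8.6]
gripper_width: 0.0397
```

It is resting on the floor (the vertical force went from −2.8 to +8.6 N). I ease off slightly and push slowly.

{"api": "apply_moves", "payload": {
  "moves": [
    [[0,0,-0.0004,0,0.2],[0.003,0,0,0,0.2],[0.003,0,0,0,0.2],[0.003,0,0,0,0.2],[0.003,0,0,0,0.2],[0.002,0,0,0,0.2],[0.002,0,0,0,0.2],[0.002,0,0,0,0.2],[0.002,0,0,0,0.2],[0,0,0,0,0.2],[0,0,0,0,0.2]]
  ],
  "squeeze": 50
}}

```text
time_s: 15.0
tool_pos: [0.5681, 0.0402, 0.0107]
ee_rot: [[0.991, -0.131, -0.007], [-0.131, -0.991, -0.0], [-0.007, 0.001, -1.0]]
wrist_force: [-13.9, 1.7, 18.6]
gripper_width: 0.0399
```

```bash
python3 chk.py w10
```

```text
tcp in dock mm [-11.8  -0.9  10.7] tool yaw rel deg 0.06 tilt [-7.1e-03 -4.0e-04 -1.0e+00] t 15.0 w 0.039941559365902275 F [-14.   -0.2  18.6]
house top in dock (array([57.8, -0.4]), array([57. , 32.5]), 90.0)
wall -1 [-29.1 -23.2]
wall 1 [22.4 28.4]
pack 0.66 [ 4.  -0.3 58.2]
  top y [-2.9  0.5] xmax 21.3 z 132.9
pack 0.57 [  67.6 -129.4   19.1]
  top y [-123.3 -119.6] xmax 74.2 z 45.1
```

View pics/w10.png

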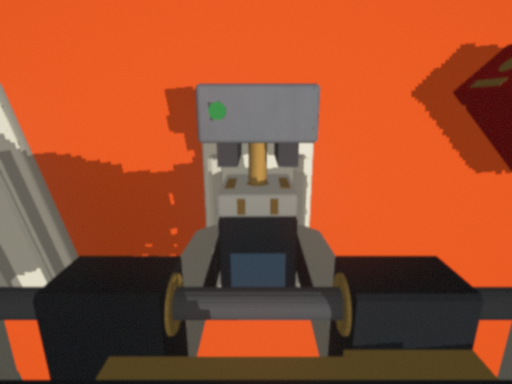

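The face has just reached the pin. The downforce of 18 N adds friction, so I ease the height and push on.

{"api": "apply_moves", "payload": {
  "moves": [
    [[0,0,-0.0008,0,0.2],[0.001,0,0,0,0.2],[0.0015,0,0,0,0.2],[0.0015,0,0,0,0.2],[0.0015,0,0,0,0.2],[0.0015,0,0,0,0.2],[0,0,0,0,0.2],[0,0,0,0,0.2]]
  ]
}}

```text
time_s: 16.1
tool_pos: [0.5733, 0.0395, 0.0109]
ee_rot: [[0.991, -0.131, -0.01], [-0.131, -0.991, -0.0], [-0.01, 0.002, -1.0]]
wrist_force: [-15.3, 2.4, 15.1]
gripper_width: 0.04
```

```bash
python3 chk.py w11
```

```text
tcp in dock mm [-6.6 -0.9 10.9] tool yaw rel deg 0.09 tilt [-1.040e-02 -5.000e-04 -9.999e-01] t 16.1 w 0.03999512703041228 F [-15.4   0.3  15.1]
house top in dock (array([56.9, -0.4]), array([34.6, 57. ]), 0.1)
wall -1 [-29.  -23.3]
wall 1 [22.5 28.4]
pack 0.8 [ 9.  -0.3 58.4]
  top y [-19.2  18.3] xmax 28.0 z 58.6
pack 0.58 [  68.  -129.4   19.8]
  top y [-124.3 -119.4] xmax 75.0 z 46.0
```

{"api": "apply_moves", "payload": {
  "moves": [
    [[0.0015,0,-0.0004,0,0.2],[0.0015,0,0,0,0.2],[0.0015,0,0,0,0.2],[0.001,0,0,0,0.2],[0.001,0,0,0,0.2],[0,0,0,0,0.2],[0,0,0,0,0.2]]
  ]
}}

```text
time_s: 17.08
tool_pos: [0.5783, 0.0388, 0.011]
ee_rot: [[0.991, -0.13, -0.013], [-0.131, -0.991, -0.001], [-0.013, 0.002, -1.0]]
wrist_force: [-17.7, 2.8, 14.7]
gripper_width: 0.0402
```

```bash
python3 chk.py w12
```

```text
tcp in dock mm [-1.5 -0.9 11. ] tool yaw rel deg 0.1 tilt [-1.290e-02 -5.000e-04 -9.999e-01] t 17.075 w 0.04016570712338874 F [-17.9   0.4  14.7]
house top in dock (array([52.1, -0.4]), array([44.1, 57.1]), 0.1)
wall -1 [-29. -24.]
wall 1 [23.5 28.3]
pack 0.92 [13.1 -0.3 58.5]
  top y [-19.3  18.5] xmax 33.3 z 58.6
pack 0.78 [  68.8 -129.6   20.6]
  top y [-124.8 -119.4] xmax 75.1 z 46.7
```

View pics/w12.png

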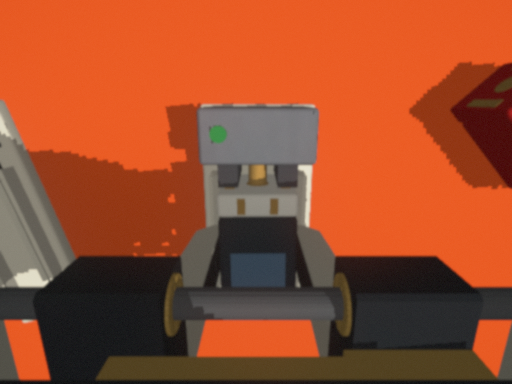

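The posts at (230,175) and (288,175) are now almost met by the cap. I continue in 1 mm steps until motion stalls and force climbs.

{"api": "apply_moves", "payload": {
  "moves": [
    [[0.001,0,0,0,0.2],[0.001,0,0,0,0.2],[0,0,0,0,0.2],[0,0,0,0,0.2]]
  ]
}}

```text
time_s: 17.68
tool_pos: [0.5797, 0.0386, 0.011]
ee_rot: [[0.991, -0.13, -0.014], [-0.13, -0.991, -0.001], [-0.014, 0.002, -1.0]]
wrist_force: [-20.0, 1.7, 16.5]
gripper_width: 0.0395
```

{"api": "apply_moves", "payload": {
  "moves": [
    [[0.001,0,0,0,0.2],[0.001,0,0,0,0.2],[0,0,0,0,0.2],[0,0,0,0,0.2]]
  ]
}}

```text
time_s: 18.18
tool_pos: [0.5797, 0.0386, 0.011]
ee_rot: [[0.991, -0.13, -0.017], [-0.13, -0.991, -0.0], [-0.017, 0.003, -1.0]]
wrist_force: [-25.2, 5.2, 21.9]
gripper_width: 0.0397
```

```bash
python3 chk.py w13
```

```text
tcp in dock mm [-0.1 -0.9 11. ] tool yaw rel deg 0.12 tilt [-1.730e-02 -5.000e-04 -9.999e-01] t 18.175 w 0.03974892488163786 F [-25.7   1.8  21.9]
house top in dock (array([52.2, -0.3]), array([44.2, 57.1]), 0.0)
wall -1 [-28.9 -24.1]
wall 1 [23.5 28.3]
pack 0.93 [  69.2 -129.6   20.6]
  top y [-124.3 -119.5] xmax 75.3 z 46.9
```

View pics/w13.png

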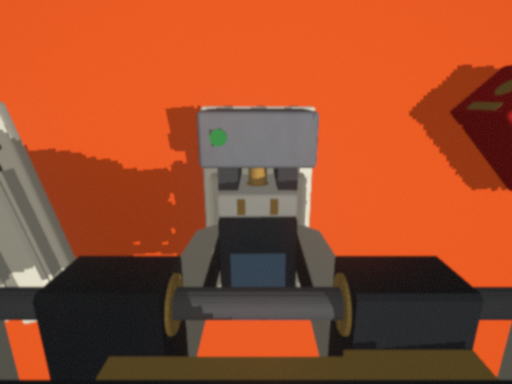

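The tool stalled at x = 0.5797 while the push rose from 20 to 25 N, so the pack is on the stops. I add a little margin and hold.

{"api": "apply_moves", "payload": {
  "moves": [
    [[0.001,0,-0.0003,0,0.2],[0.001,0,0,0,0.2],[0,0,0,0,0.2],[0,0,0,0,0.2],[0,0,0,0,0.2],[0,0,0,0,0.2]]
  ]
}}

```text
time_s: 19.02
tool_pos: [0.5796, 0.0386, 0.0111]
ee_rot: [[0.991, -0.13, -0.021], [-0.13, -0.992, -0.0], [-0.02, 0.003, -1.0]]
wrist_force: [-30.3, 5.8, 24.3]
gripper_width: 0.0396
```

```bash
cp pics/w13.png /tmp; python3 chk.py w14; python3 - <<'E'
from h import *
p=grab_frame('scene');save(p,'s14')
cv2.imwrite('pics/s14c.png',cv2.resize(p['frame'][110:290,60:420,::-1],None,fx=2.2,fy=2.2,interpolation=3))
E
```

```text
tcp in dock mm [-0.1 -0.9 11.1] tool yaw rel deg 0.14 tilt [-2.070e-02 -5.000e-04 -9.998e-01] t 19.025 w 0.03961998570245692 F [-30.8   1.7  24.3]
house top in dock (array([52.1, -0.3]), array([43.9, 56.9]), 0.1)
wall -1 [-28.9 -24.1]
wall 1 [23.6 28.4]
pack 0.85 [14.7 -0.3 58.6]
  top y [-19.2  18.5] xmax 34.9 z 58.7
pack 0.57 [  69.2 -129.6   20.6]
  top y [-124.5 -119.5] xmax 75.4 z 47.0
```

View pics/s14c.png

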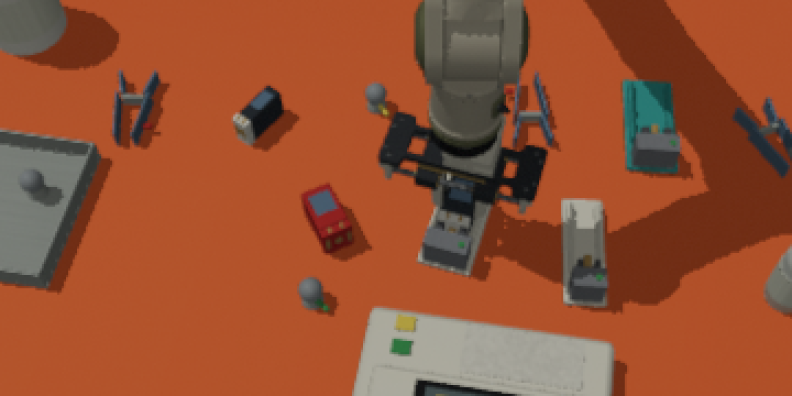

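View pics/w14.png

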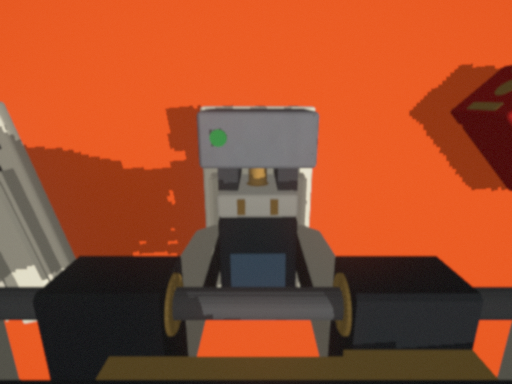

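The pack face measures 34.9 mm (the stops are at 35), 0.3 mm off the middle, with its top at 58.7 mm, so it is flat on the floor. The push is 31 N and steady. In the scene picture everything else stands where it was.

```bash
python3 -c "
from workcell import ticket; print(ticket.job_done())"
```

```text
the job is handed in; nothing more can be done
None
```

I laid the wide pack in the ivory wide dock's lane with the pin still out, then pushed it slowly onto the two steel stops. I handed the job in at about 19 s, still gripping the pack and pressing it home. No verdict is reported on hand-in.

**Last checks:**
- **Position:** the terminal face measured 34.9 mm in the dock frame (the stops are at 35), 0.3 mm off the lane's middle. The top was at 58.7 mm, so the pack lay on the floor.
- **Push:** wrist force along the lane was about 31 N. The tool did not advance over the last 4 mm of commanded push while the force rose from 20 to 31 N, which is why I take the pack to be on the stops. The stop force and pin travel could not be read directly.
- **Other things:** in the last scene picture the slim pack and the other things looked unmoved. Part of the clip nearest the arm was hidden by it.

**What disagreed:**
- **Fingertip length:** the wrist camera's depth put the finger ends about 25 mm short of the stated TCP. My first grasp therefore pressed on the pack's top at about 17 N and closed above it. The pack was not displaced, and the second grasp, 24 mm deeper, held at 39.6 mm.
- **Side loads in the final hold:** there was a downforce of about 24 N on the lane floor and the tool tilted 1.2°. The pack itself measured flat.

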